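# Find the truing plug that fits the drum shell and catch it down

### The arm

A 6-joint arm with a two-finger parallel gripper is mounted at the origin on the work surface. World frame = base frame: x ahead of the robot, y to its left, z up, the work surface at z = 0. Lengths are in m, angles in rad, forces in N, time in s.
With the tool pointing down it reaches from about 0.35 to 0.975 m from the base axis. Payload 4.9 kg.
Tool frame: the origin (TCP) lies between the finger pads; the fingertips stand 19 mm ahead of it and the grasp point (between the pads) is the TCP; z points along the fingers, y is the direction in which the jaws open and shut (so a half turn about z gives the same grasp; the last joint's range is limited). The gripper opens to 85 mm and grips with 20 to 120 N. Pads are 22 mm wide; open, the fingers measure 114 mm over their backs; the gripper's body (76 mm by 85 mm) begins 54 mm behind the grasp point. The pads swing forward as they close: fully open they stand 13 mm farther back than shut.
Start: joints at [-0.119, 0.053, 1.613, -0, 1.476, -0.119], TCP at [0.625, 0, 0.25] pointing down, gripper open.
Joint ranges: [-3.01, 3.01], [-1.01, 2.22], [0.06, 2.58], [-1.02, 4.17], [0.09, 2.62], [-3.14, 3.14]. Speed limits (rad/s): [2.57, 2.57, 3.14, 3.14, 3.14, 3.14].

### API

Orientations are given as a unit quaternion [w, x, y, z].
In Python, from plant import state, grab_frame, calibration, job_done gives the robot as it stands. The module is installed in compiled form; this text tells all that it offers.
- The arm moves only by the tool servo_tool, never from a script. Its argument "deltas" is a list that holds one entry, the list of rows, each a list of 5 numbers: the finger opening in mm, from 0 to 85.4, then the shift along the world's x, y, z in mm, then the turn about the world's z in units of 6 degrees (1.0 is 6 degrees). A call has 1 to 5 rows; each row is the pose to reach, as a shift and turn from the pose commanded when the call began; what a row does not reach only later rows make up. A row lasts 1/8 s, in which the tool goes at most 62.5 mm and 10.7 degrees, less where a joint would pass 70% of its speed; a pose out of reach is approached as far as the arm can. A call with a gripper value outside its range is refused whole. The fingers move at their own pace and stop on an object; the grip force is fixed at half the most. Time passes only in rows, so rows that repeat a pose let the fingers close. It gives the time, the measured TCP pose, the force and the opening at its end, in the units of the state.
- state(): the state, without advancing time (a new reading comes with each control period).
- grab_frame(name): name is "scene" or "side" or "wrist"; returns the picture (400x640x3 uint8, red, green, blue); there is no depth.
- calibration(name): a dict with "intrinsics" (3x3 intrinsics, pixels), "world_from_camera" (4x4, takes a point from camera to world coordinates). Camera axes: x right, y down, z forward; pixel columns grow to the right and rows downward; lengths in m; the calibration is good to about 2 mm. A picture is of the moment at which its call begins: read the wrist's pose just before it. calibration takes no time and is no camera call; for the wrist camera it gives the pose at the moment of the call.
- job_done(): hands the job in, once; it reports no verdict.
The state is a dict: "time": time; "joint_pos": joint angles; "joint_vel": joint speeds; "joint_efforts": joint torques, N m; "tool_pos": TCP position; "tool_rot": TCP orientation; "contact_force": force on the tool from outside, world axes, zero at the start; "ft_torque": the same for the moment, N m; "gripper_width": opening from 0.0 (shut) to 1.0 (fully open).
Only numpy, scipy, OpenCV 4.12 (cv2) and the standard library are available. Lean on these libraries where they do the work, as an engineer would, in place of code of your own. Each camera call takes 0.05 s, during which the arm holds its last target.

### The job

Find the truing plug that properly fits the drum shell standing in the cradle - the largest of the three that goes in without being forced - by trying them, and seat it fully home, its flange flat on the shell's rim. Then swing the cradle's hold-down catch shut over it. The two other plugs must finally stand upright on the plug board, and everything else stays where it is.

Things in the scene. Friction and masses are not known exactly. Their poses are not given: they have to be found in the camera images.
- cradle: Fixed aluminium drilling cradle on the bench: a low round collar (inside diameter 108 mm, outside 128 mm, 24 mm high) around the shell being worked on. Origin: on the bench at the centre of the collar, z up. On its +y side, 78 mm from the centre, a steel post (24 mm in diameter) carries the hold-down catch.
- catch_pivot (a point): The vertical pivot of the hold-down catch, at the top of the post: 78 mm from the collar's centre along the cradle's +y, 102 mm above the bench (the underside of the catch bar).
- catch_handle (a point): Middle of the catch's handle: an upright black round peg 14 mm in diameter and 42 mm tall (110 to 152 mm above the bench), standing on the outer end of the catch bar, 48 mm from the pivot. This point is 131 mm above the bench.
- catch (a joint): Angle of the hold-down catch, a level steel bar 16 x 8 x 117 mm on the pivot, underside 102 mm above the bench. 0 (stop): shut, bar along the cradle's y, inner end 4 mm above a seated plug's flange, handle out to +y. Grows counter-clockwise from above to 1.7; starts at 1.2 to 1.6, clear of the shell; stays where left; about 1.3 N at the handle turns it. A plug not fully seated blocks it.
- plug_board: Fixed felt-covered board 230 x 230 x 8 mm flat on the bench, on which the three plugs stand; origin: centre of its underside, x and y along its edges.
- shell_1: Plywood drum shell, loose open tube 104 mm in outside diameter, 90 mm tall, 350 g, standing on the bench; origin: centre of its lower end. The three are alike outside but of unmarked ply thickness: bores 74, 84 and 94 mm, one each. The one inside the cradle's collar is to be worked on; the right plug has 2 mm of play and its flange stops on the rim, a larger one stays up on the rim, a smaller one drops through.
- shell_2: Plywood drum shell, loose open tube 104 mm in outside diameter, 90 mm tall, 350 g, standing on the bench; origin: centre of its lower end. The three are alike outside but of unmarked ply thickness: bores 74, 84 and 94 mm, one each. The one inside the cradle's collar is to be worked on; the right plug has 2 mm of play and its flange stops on the rim, a larger one stays up on the rim, a smaller one drops through.
- shell_3: Plywood drum shell, loose open tube 104 mm in outside diameter, 90 mm tall, 350 g, standing on the bench; origin: centre of its lower end. The three are alike outside but of unmarked ply thickness: bores 74, 84 and 94 mm, one each. The one inside the cradle's collar is to be worked on; the right plug has 2 mm of play and its flange stops on the rim, a larger one stays up on the rim, a smaller one drops through.
- plug_large: Pale-wood truing plug, one rigid piece, 200 g; origin: centre of its underside, z up. Spigot 92 mm in diameter, 22 mm high (lowest 5 mm tapers in by 3 mm all round), flange 99 mm x 8 mm thick, then the grip: a dark round stem 26 mm in diameter, 42 mm tall. Starts standing on the plug board, its place there changes.
- plug_medium: Pale-wood truing plug, one rigid piece, 200 g; origin: centre of its underside, z up. Spigot 82 mm in diameter, 22 mm high (lowest 5 mm tapers in by 3 mm all round), flange 89 mm x 8 mm thick, then the grip: a dark round stem 26 mm in diameter, 42 mm tall. Starts standing on the plug board, its place there changes.
- plug_small: Pale-wood truing plug, one rigid piece, 200 g; origin: centre of its underside, z up. Spigot 72 mm in diameter, 22 mm high (lowest 5 mm tapers in by 3 mm all round), flange 79 mm x 8 mm thick, then the grip: a dark round stem 26 mm in diameter, 42 mm tall. Starts standing on the plug board, its place there changes.
- glue_bottle: Bystander: grey glue bottle, 54 mm in diameter, 150 mm tall, origin under its centre.
- tape_roll: Bystander: roll of paper tape lying flat, 100 mm in diameter, 25 mm high, origin under its centre.
- sanding_block: Bystander: cork sanding block 45 x 60 x 35 mm, origin under its centre.
- screwdriver: Bystander: screwdriver lying on the bench.
- brush: Bystander: glue brush lying on the bench.
- screw_jar: Bystander: jar of screws, 66 mm in diameter, 75 mm tall, origin under its centre.

How it is judged:
On the way, in this order (a step that is already met when the one before it is completed fails the run):
1. the plug that fits is fully seated in the shell in the cradle (((horizontal distance between plug_large and cradle below 0.008 m and z of plug_large in the frame of cradle between 0.065 and 0.0705 m and angle between plug_large's own z axis and vertical below 0.05 rad) or (horizontal distance between plug_medium and cradle below 0.008 m and z of plug_medium in the frame of cradle between 0.065 and 0.0705 m and angle between plug_medium's own z axis and vertical below 0.05 rad) or (horizontal distance between plug_small and cradle below 0.008 m and z of plug_small in the frame of cradle between 0.065 and 0.0705 m and angle between plug_small's own z axis and vertical below 0.05 rad))), for 0.2 s.
2. the catch is shut over the seated plug (((horizontal distance between plug_large and cradle below 0.008 m and z of plug_large in the frame of cradle between 0.065 and 0.0705 m and angle between plug_large's own z axis and vertical below 0.05 rad) or (horizontal distance between plug_medium and cradle below 0.008 m and z of plug_medium in the frame of cradle between 0.065 and 0.0705 m and angle between plug_medium's own z axis and vertical below 0.05 rad) or (horizontal distance between plug_small and cradle below 0.008 m and z of plug_small in the frame of cradle between 0.065 and 0.0705 m and angle between plug_small's own z axis and vertical below 0.05 rad)) and value of joint catch below 0.2 rad), for 0.2 s.
At the end, for the whole second after the job is handed in: A plug sits in the shell in the cradle with its flange on the rim: underside 65-70.5 mm above the bench, within 8 mm of the collar's centre, upright within 0.05 rad; shell upright in the collar; catch within 0.2 rad of shut; other plugs at rest on the board, upright within 0.06 rad (((horizontal distance between shell_1 and cradle below 0.005 m and angle between shell_1's own z axis and vertical below 0.05 rad and height (world z) of shell_1 below 0.004 m) or (horizontal distance between shell_2 and cradle below 0.005 m and angle between shell_2's own z axis and vertical below 0.05 rad and height (world z) of shell_2 below 0.004 m) or (horizontal distance between shell_3 and cradle below 0.005 m and angle between shell_3's own z axis and vertical below 0.05 rad and height (world z) of shell_3 below 0.004 m)) and ((horizontal distance between plug_large and cradle below 0.008 m and z of plug_large in the frame of cradle between 0.065 and 0.0705 m and angle between plug_large's own z axis and vertical below 0.05 rad and x of plug_medium in the frame of plug_board between -0.115 and 0.115 m and y of plug_medium in the frame of plug_board between -0.115 and 0.115 m and z of plug_medium in the frame of plug_board between 0.004 and 0.013 m and angle between each of plug_medium, plug_small's own z axis and vertical below 0.06 rad and x of plug_small in the frame of plug_board between -0.115 and 0.115 m and y of plug_small in the frame of plug_board between -0.115 and 0.115 m and z of plug_small in the frame of plug_board between 0.004 and 0.013 m) or (horizontal distance between plug_medium and cradle below 0.008 m and z of plug_medium in the frame of cradle between 0.065 and 0.0705 m and angle between plug_medium's own z axis and vertical below 0.05 rad and x of plug_large in the frame of plug_board between -0.115 and 0.115 m and y of plug_large in the frame of plug_board between -0.115 and 0.115 m and z of plug_large in the frame of plug_board between 0.004 and 0.013 m and angle between each of plug_large, plug_small's own z axis and vertical below 0.06 rad and x of plug_small in the frame of plug_board between -0.115 and 0.115 m and y of plug_small in the frame of plug_board between -0.115 and 0.115 m and z of plug_small in the frame of plug_board between 0.004 and 0.013 m) or (horizontal distance between plug_small and cradle below 0.008 m and z of plug_small in the frame of cradle between 0.065 and 0.0705 m and angle between plug_small's own z axis and vertical below 0.05 rad and x of plug_large in the frame of plug_board between -0.115 and 0.115 m and y of plug_large in the frame of plug_board between -0.115 and 0.115 m and z of plug_large in the frame of plug_board between 0.004 and 0.013 m and angle between each of plug_large, plug_medium's own z axis and vertical below 0.06 rad and x of plug_medium in the frame of plug_board between -0.115 and 0.115 m and y of plug_medium in the frame of plug_board between -0.115 and 0.115 m and z of plug_medium in the frame of plug_board between 0.004 and 0.013 m)) and value of joint catch below 0.2 rad and linear speed of each of plug_large, plug_medium, plug_small below 0.02 m/s); the robot touches nothing.
It fails at once if a plug is forced: pressed on a shell with more than 60 N (contact force between any of plug_large, plug_medium, plug_small and shell_1 above 60 N or contact force between any of plug_large, plug_medium, plug_small and shell_2 above 60 N or contact force between any of plug_large, plug_medium, plug_small and shell_3 above 60 N).
It fails at once if a bystander or a spare shell is moved by more than 40 mm, or the shell in the cradle is lifted or pulled out by that much (distance of any of shell_1, shell_2, shell_3, glue_bottle, tape_roll, sanding_block, screwdriver, brush, screw_jar from where it was at the start of the episode above 0.04 m).
It also fails if it takes over 72 s, if anything falls off the work surface, if the arm or the gripper's body presses on something with over 40 N, if the wrist force passes 120 N, or if a joint passes its speed limit or range.

## Working session

There is one attempt and no reset: what is moved stays moved. The work goes in short steps, Python scripts to look and compute and a tool call to move; the robot and the scene stay as the last step left them, time stands still between calls to the robot, and variables do not carry over. Pictures are saved under pics/ and viewed, and the job is handed in when it is done.

Besides the shell and the picture viewer there is one more tool, called after ">>>" as a command line: name --argument value ..., lists and objects as JSON in quotes. servo_tool: Moves the arm, as the interface text tells. Its arguments: {"type":"object","properties":{"deltas":{"type":"array","items":{"type":"array","items":{"type":"array","items":{"type":"number"}}}}},"required":["deltas"]}

```bash
mkdir -p pics; cat > h.py <<'E'
import numpy as np,cv2
from plant import state,grab_frame,calibration,job_done
def snap(n,f):
    c=calibration(n); im=grab_frame(n); cv2.imwrite(f'pics/{f}.png',cv2.cvtColor(im,cv2.COLOR_RGB2BGR)); return im,c
def ray(c,u,v,z):
    K=np.array(c['intrinsics']);T=np.array(c['world_from_camera'])
    d=T[:3,:3]@np.linalg.solve(K,[u,v,1.]);o=T[:3,3];return o+d*(z-o[2])/d[2]
def proj(c,p):
    K=np.array(c['intrinsics']);T=np.array(c['world_from_camera'])
    q=K@(T[:3,:3].T@(np.array(p)-T[:3,3]));return q[:2]/q[2]
E
python3 - <<'E'
from h import *
print(state())
for n in ['scene','side','wrist']:
    im,c=snap(n,n+'0');print(n,c)
E
```

```text
{'time': 0.0, 'joint_pos': array([-1.19010750e-01,  5.33560148e-02,  1.61429767e+00,  7.14867032e-06,
        1.47597145e+00, -1.19036010e-01]), 'joint_vel': array([-0.00125064,  0.00037078,  0.0006442 , -0.00072982, -0.00094735,
        0.00244978]), 'joint_efforts': array([ 2.70554956e-04, -3.93670499e+01, -3.70175600e+01, -1.62778279e-04,
        6.93513779e-03, -6.06393527e-06]), 'tool_pos': array([6.24421863e-01, 6.46954091e-05, 2.49061293e-01]), 'tool_rot': array([-8.01033798e-04,  7.07097727e-01,  7.07115105e-01, -6.25383030e-04]), 'contact_force': array([-0.69740402, -0.00334302,  0.12868325]), 'ft_torque': array([-0.00541739, -0.01526895,  0.03450279]), 'gripper_width': 1.0020806783106857}
scene {'intrinsics': array([[424.30255482,   0.        , 316.03789302],
       [  0.        , 424.30255482, 198.43373212],
       [  0.        ,   0.        ,   1.        ]]), 'world_from_camera': array([[-0.46805356,  0.63079175, -0.61889227,  1.46934466],
       [ 0.88362494,  0.34320585, -0.31845991,  0.44506324],
       [ 0.01152556, -0.69592494, -0.71802204,  1.17942357],
       [ 0. 
[... 331 characters left out ...]
.60321297,  0.74015691, -1.02193147],
       [-0.02019351, -0.77102872, -0.63648012,  0.94930519],
       [ 0.        ,  0.        ,  0.        ,  1.        ]])}
wrist {'intrinsics': array([[335.87227263,   0.        , 322.76006827],
       [  0.        , 335.87227263, 198.24012545],
       [  0.        ,   0.        ,   1.        ]]), 'world_from_camera': array([[ 9.99998568e-01, -1.51052212e-04, -1.68548684e-03,
         6.25041071e-01],
       [-6.14328205e-04, -9.60463714e-01, -2.78404521e-01,
         7.15360220e-02],
       [-1.57679533e-03,  2.78405158e-01, -9.60462431e-01,
         3.72862810e-01],
       [ 0.00000000e+00,  0.00000000e+00,  0.00000000e+00,
         1.00000000e+00]])}
```

View pics/scene0.png

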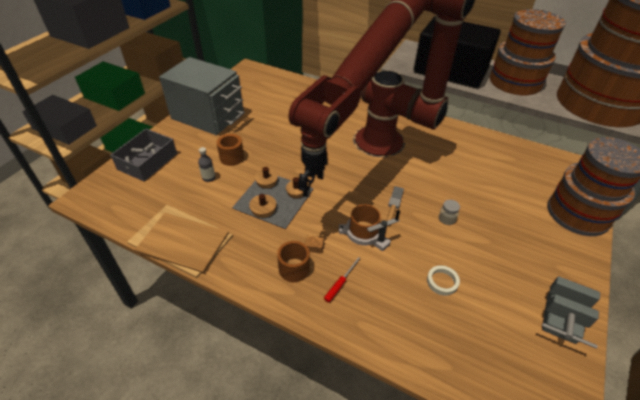

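View pics/side0.png

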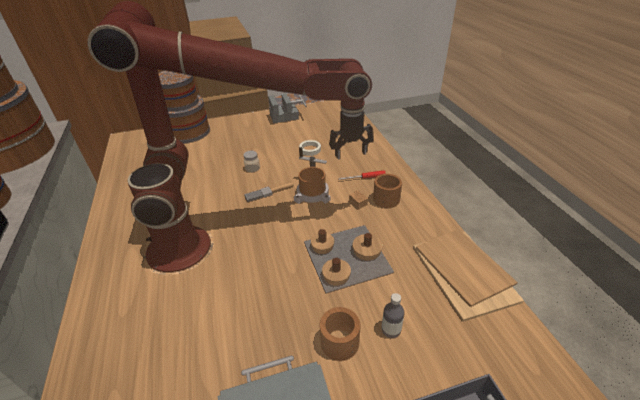

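View pics/wrist0.png

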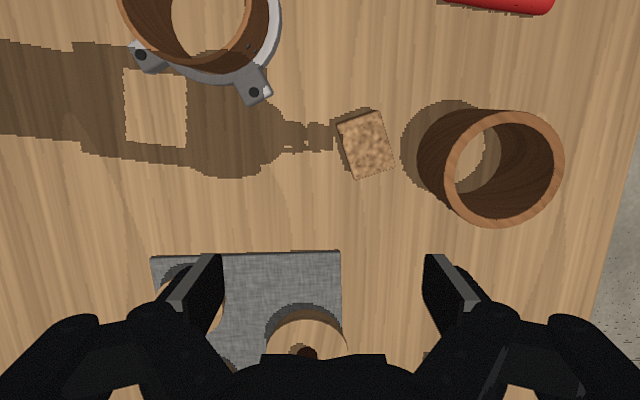

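The wrist view shows the cradle shell at the upper left (210,20), the board at (245,310) and a spare shell at (500,165). Next I'll look over the cradle and the board.

>>> servo_tool --deltas '[[[85, -30, 50, 30, 0], [85, -60, 100, 50, 0], [85, -60, 100, 50, 0], [85, -60, 100, 50, 0]]]'

```text
time: 0.65
tool_pos: [0.5648, 0.1001, 0.3]
tool_rot: [0.0, 0.707, 0.707, -0.0]
contact_force: [0.5, 0.8, -0.7]
gripper_width: 0.996
```

```bash
python3 - <<'E'
from h import *
print(state()['tool_pos']);snap('wrist','w1')
E
```

```text
[0.56482812 0.10008571 0.29996834]
```

View pics/w1.png

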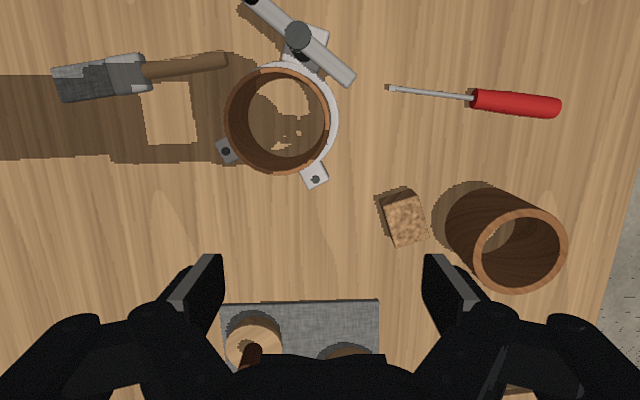

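>>> servo_tool --deltas '[[[85, 0, -60, 0, 0], [85, 0, -120, 0, 0], [85, 0, -180, 0, 0], [85, 0, -240, 0, 0], [85, 0, -240, 0, 0]]]'

```text
time: 1.32
tool_pos: [0.5642, -0.1449, 0.2985]
tool_rot: [-0.001, 0.71, 0.704, -0.001]
contact_force: [-0.0, -0.6, 0.2]
gripper_width: 0.994
```

```bash
python3 - <<'E'
from h import *
print(state()['tool_pos']);snap('wrist','w2');snap('side','s2')
E
```

```text
[ 0.56419754 -0.14492856  0.29854251]
```

View pics/w2.png

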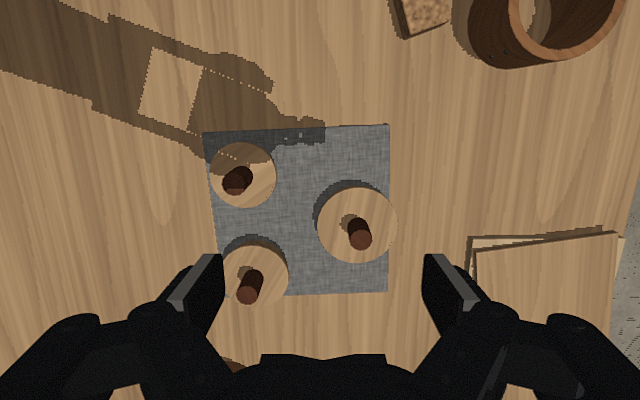

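w2 shows the three plugs on the board: two smaller ones at (240,180) and (250,280), a big one at (357,228). w1 shows the cradle shell rim at (278,118) with a thin-ish wall; zooming in.

```bash
python3 - <<'E'
import cv2
a=cv2.imread('pics/w1.png')[0:200,200:400];b=cv2.imread('pics/w2.png')[120:310,195:405]
cv2.imwrite('pics/z1.png',cv2.resize(a,None,fx=3,fy=3,interpolation=cv2.INTER_CUBIC))
cv2.imwrite('pics/z2.png',cv2.resize(b,None,fx=3,fy=3,interpolation=cv2.INTER_CUBIC))
E
```

```text
(no output)
```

View pics/z1.png

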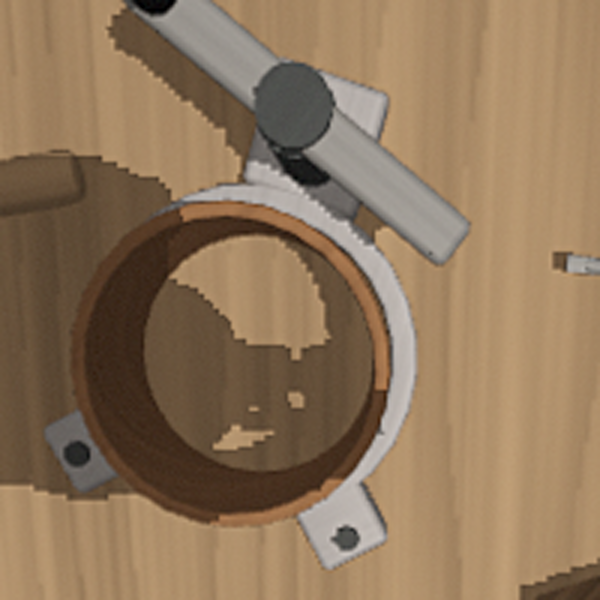

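View pics/z2.png

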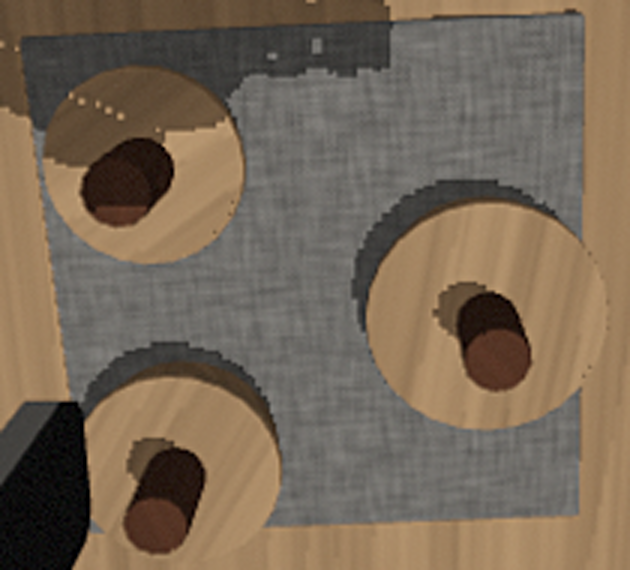

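Cradle rim outer ≈106 px vs inner ≈97 px, so the bore looks like 94 mm → the large plug should fit. Measuring positions.

```bash
cat > fit.py <<'E'
from h import *
def circ(c,pts,z,off,s=3):
    P=np.array([ray(c,off[0]+(x+.5)/s-.5,off[1]+(y+.5)/s-.5,z)[:2] for x,y in pts])
    A=np.c_[2*P,np.ones(len(P))];q=np.linalg.lstsq(A,(P**2).sum(1),rcond=None)[0]
    r=np.sqrt(q[2]+q[0]**2+q[1]**2);return np.round([q[0]*1e3,q[1]*1e3,2e3*r],1)
E
python3 - <<'E'
from fit import *
c=calibration('wrist')  # at w2 pose
o=(195,120)
print('large flange',circ(c,[(366,315),(607,320),(480,200),(487,430)],.038,o))
print('large stemtop',circ(c,[(467,359),(531,359),(499,327),(499,391)],.080,o))
print('UL flange',circ(c,[(44,165),(244,165),(150,67),(152,264)],.038,o))
print('BL flange',circ(c,[(281,470),(175,377),(250,400),(263,530)],.038,o))
for p in [(22,38),(582,13),(578,514)]:print('corner',ray(c,195+p[0]/3,120+p[1]/3,.008))
T=np.array(c['world_from_camera']); 
# w1 camera: rotation nominal at TCP(.56483,.10009,.29997)
s=state();R=T[:3,:3];print(s['tool_pos'],s['tool_rot'],T)
T1=np.array([[1,0,0,0],[0,-.960463714,-.278404521,0],[0,.278404521,-.960463714,0],[0,0,0,1]],float)
T1[:3,3]=np.array([.56483,.10009,.29997])+np.array([0.0006,.0715,.1238])
c1=dict(intrinsics=c['intrinsics'],world_from_camera=T1);o=(200,0)
print('rim out',circ(c1,[(72,360),(220,203),(390,350),(215,525)],.09,o))
print('rim in',circ(c1,[(84,360),(225,215),(376,350),(220,513)],.09,o))
print('bottom in',circ(c1,[(144,350),(374,350),(262,237),(262,471)],.0,o))
print('collar',circ(c1,[(415,360),(250,183),(375,475)],.024,o))
print('pivot cap',circ(c1,[(257,105),(333,105),(295,63),(295,147)],.114,o))
print('bar end corners',[ray(c1,200+x/3,y/3,.11) for x,y in [(470,224),(443,264)]])
E
```

```text
large flange [ 605.8 -216.3   99. ]
large stemtop [ 606.4 -216.3   24.4]
UL flange [ 470.8 -153.2   78.4]
BL flange [ 477.5 -285.    87.5]
corner [ 0.41792888 -0.10618009  0.008     ]
corner [ 0.64459301 -0.09702349  0.008     ]
corner [ 0.65441276 -0.32530568  0.008     ]
[ 0.56460647 -0.14129568  0.29897839] [-1.13380301e-03  7.08122684e-01  7.06088444e-01 -2.96638051e-04] [[ 0.99999223 -0.00289161 -0.00267912  0.56540176]
 [-0.0035214  -0.96073597 -0.27744187 -0.06994715]
 [-0.00177167  0.27744915 -0.96073869  0.42273139]
 [ 0.          0.          0.          1.        ]]
rim out [520.9 150.4 102.9]
rim in [520.6 150.8  94.7]
bottom in [520.3 150.4  93.8]
collar [517.  148.4 132.3]
pivot cap [544.6 225.   21.4]
bar end corners [array([0.59523105, 0.19372064, 0.11      ]), array([0.58755082, 0.18257934, 0.11      ])]
```

```bash
python3 - <<'E'
from h import *
im,c=snap('wrist','w3');print(state()['tool_pos']);np.save('c3.npy',c['world_from_camera'])
b=cv2.imread('pics/w3.png')[120:310,195:405]
cv2.imwrite('pics/z3.png',cv2.resize(b,None,fx=3,fy=3,interpolation=cv2.INTER_CUBIC))
E
```

```text
[ 0.56475556 -0.14026796  0.29928223]
```

View pics/z3.png

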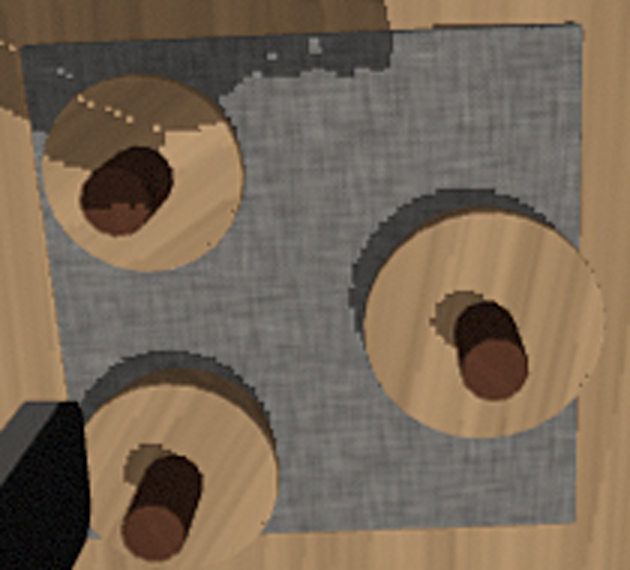

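```bash
python3 - <<'E'
from fit import *
c=calibration('wrist');c['world_from_camera']=np.load('c3.npy')
o=(195,120)
print('large flange',circ(c,[(364,324),(605,325),(480,210),(485,438)],.038,o))
print('large stemtop',circ(c,[(461,369),(528,369),(494,337),(494,401)],.080,o))
s=state();print(s['tool_pos'],s['tool_rot'])
E
```

```text
large flange [ 605.  -220.3   98.9]
large stemtop [ 604.8 -220.2   25.1]
[ 0.56475556 -0.14026796  0.29928223] [-9.03743060e-04  7.07476508e-01  7.06736249e-01 -2.19264990e-04]
```

>>> servo_tool --deltas '[[[85, 25, -50, -40, 0], [85, 40, -80, -100, 0], [85, 40, -80, -150, 0], [85, 40, -80, -180, 0], [85, 40, -80, -180, 0]]]'

```text
time: 2.1
tool_pos: [0.6031, -0.2176, 0.1162]
tool_rot: [-0.004, 0.706, 0.708, -0.001]
contact_force: [0.3, 0.5, 1.8]
gripper_width: 0.99
```

>>> servo_tool --deltas '[[[85, 0, 0, -30, 0], [85, 0, 0, -56, 0], [50, 0, 0, -56, 0], [10, 0, 0, -56, 0], [10, 0, 0, -56, 0]]]'

```text
time: 2.72
tool_pos: [0.6064, -0.2205, 0.0669]
tool_rot: [0.002, 0.707, 0.707, 0.001]
contact_force: [-0.1, 0.4, -0.2]
gripper_width: 0.372
```

>>> servo_tool --deltas '[[[10, 0, 0, 0, 0], [10, 0, 0, 0, 0], [10, 0, 0, 0, 0], [10, 0, 0, 10, 0], [10, 0, 0, 20, 0]]]'

```text
time: 3.35
tool_pos: [0.6045, -0.2198, 0.0843]
tool_rot: [-0.001, 0.707, 0.707, -0.0]
contact_force: [-0.0, -0.4, -1.7]
gripper_width: 0.287
```

```bash
python3 - <<'E'
from h import *
s=state();print(s['tool_pos'],s['tool_rot'],s['contact_force'],s['gripper_width']);snap('side','s3');snap('wrist','w4')
E
```

```text
[ 0.60450759 -0.21979851  0.08431023] [-5.46124723e-04  7.07123658e-01  7.07089666e-01 -1.96475993e-04] [-0.04019156 -0.37208885 -1.66396216] 0.28661369925851715
```

View pics/w4.png

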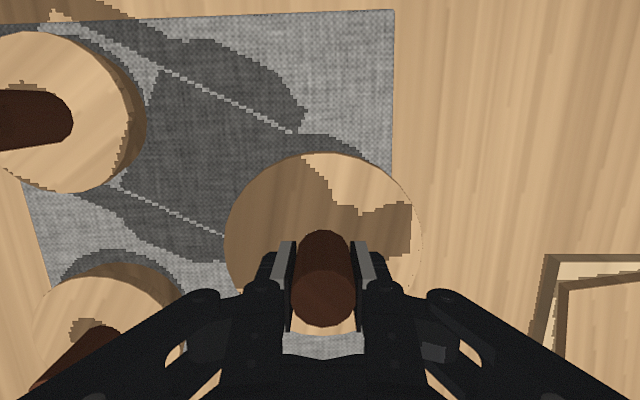

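>>> servo_tool --deltas '[[[10, 0, 0, 50, 0], [10, 0, 0, 100, 0], [10, -10, 40, 126, 0], [10, -20, 90, 126, 0], [10, -34, 140, 126, 0]]]'

```text
time: 4.08
tool_pos: [0.5706, -0.0788, 0.2107]
tool_rot: [0.0, 0.707, 0.707, 0.0]
contact_force: [1.4, -0.1, -3.0]
gripper_width: 0.285
```

>>> servo_tool --deltas '[[[10, -10, 50, 0, 0], [10, -22, 100, 0, 0], [10, -34, 150, 0, 0], [10, -42, 190, 0, 0], [10, -42, 190, 0, 0]]]'

```text
time: 4.7
tool_pos: [0.528, 0.1122, 0.2099]
tool_rot: [-0.0, 0.706, 0.709, -0.0]
contact_force: [0.5, -0.3, -2.0]
gripper_width: 0.288
```

>>> servo_tool --deltas '[[[10, 0, 0, 0, 0], [10, 0, 0, 0, 0]]]'

```text
time: 4.95
tool_pos: [0.5292, 0.109, 0.2102]
tool_rot: [0.0, 0.708, 0.707, -0.0]
contact_force: [-0.1, -0.0, -2.2]
gripper_width: 0.287
```

```bash
python3 - <<'E'
from h import *
s=state();print(s['tool_pos'],s['tool_rot'],s['contact_force'],s['gripper_width'])
im,c=snap('wrist','w5');np.save('c5.npy',c['world_from_camera'])
E
```

```text
[0.529188   0.10900773 0.21018236] [ 2.95845558e-05  7.07634945e-01  7.06578208e-01 -1.41829642e-04] [-0.12193494 -0.04566434 -2.18731113] 0.28696726579638676
```

View pics/w5.png

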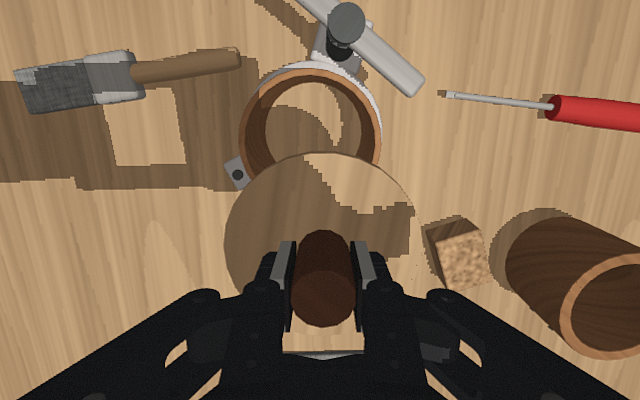

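```bash
python3 - <<'E'
import cv2
a=cv2.imread('pics/w5.png')[50:240,215:435]
cv2.imwrite('pics/z5.png',cv2.resize(a,None,fx=3,fy=3,interpolation=cv2.INTER_CUBIC))
E
```

```text
(no output)
```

View pics/z5.png

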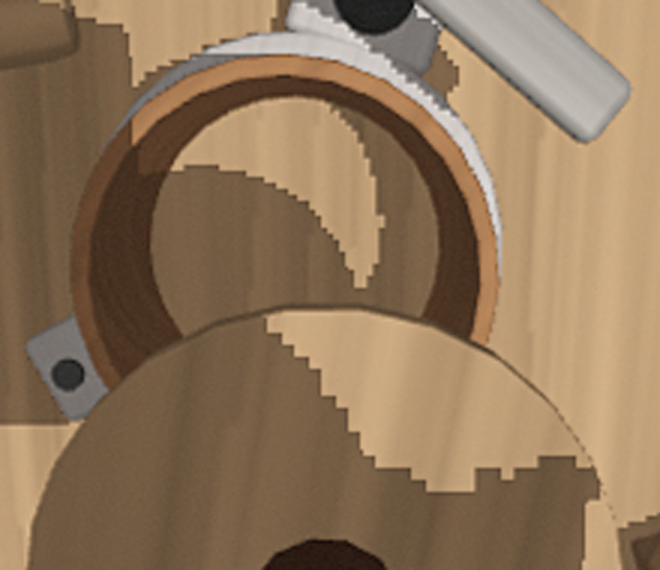

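```bash
python3 - <<'E'
from fit import *
c=calibration('wrist');c['world_from_camera']=np.load('c5.npy')
o=(215,50)
zt=.2102
print('rim out',circ(c,[(72,250),(90,170),(130,113),(200,69),(285,56),(370,76),(440,130),(480,190),(497,270),(488,345)],.09,o))
print('rim in',circ(c,[(90,265),(150,138),(290,78),(430,155),(468,215),(480,280),(470,340)],.09,o))
print('bottom',circ(c,[(150,240),(440,245),(295,97),(205,140),(385,130),(182,332)],.0,o))
print('flange',circ(c,[(32,530),(100,405),(160,357),(240,318),(330,306),(420,323),(500,363),(560,417),(600,485)],zt-.026,o))
print('stemtop',circ(c,[(291,297),(355,297),(323,270),(323,326)],zt+.016,(0,0),1))
E
```

```text
rim out [519.5 150.2 103.4]
rim in [520.1 149.3  93.6]
bottom [520.7 149.7  94. ]
flange [529.4 110.8  95.3]
stemtop [529.6 111.1  23.4]
```

```bash
python3 - <<'E'
from fit import *
c=calibration('wrist');c['world_from_camera']=np.load('c5.npy')
o=(215,50)
for dz in (.026,.029,.032):
  print('flange',circ(c,[(32,530),(100,405),(160,357),(240,318),(330,306),(420,323),(500,363),(560,417),(600,485)],.2102-dz,o))
print(proj(c,[.5292,.109+.0495,.1842]),proj(c,[.5292,.109+.0495,.180]),proj(c,[.5292-.0495,.109,.1842]))
s=state();print(s['tool_pos'])
E
```

```text
flange [529.4 110.8  95.3]
flange [529.4 109.4  97.2]
flange [529.4 108.   99.1]
[321.8253213  152.18108168] [321.84893901 150.83179169] [220.53352022 253.82723087]
[0.52920056 0.10901629 0.21020092]
```

>>> servo_tool --deltas '[[[10, -9, 40, 0, 0], [10, -9, 40, -30, 0], [10, -9, 40, -55, 0], [10, -9, 40, -55, 0], [10, -9, 40, -55, 0]]]'

```text
time: 5.62
tool_pos: [0.5208, 0.1496, 0.1563]
tool_rot: [0.0, 0.707, 0.707, 0.001]
contact_force: [0.3, 0.7, -0.7]
gripper_width: 0.285
```

```bash
python3 - <<'E'
from h import *
s=state();print(s['tool_pos'],s['tool_rot'],s['contact_force'],s['gripper_width'])
im,c=snap('wrist','w6');im,c=snap('side','s6');im,c2=snap('scene','sc6')
cv2.imwrite('pics/z6.png',cv2.resize(cv2.imread('pics/s6.png')[120:230,250:400],None,fx=4,fy=4))
E
```

```text
[0.52076948 0.14955784 0.15634181] [4.22890504e-04 7.07452031e-01 7.06761017e-01 5.57736057e-04] [ 0.34411324  0.67582056 -0.68417618] 0.28493830830005346
```

View pics/w6.png

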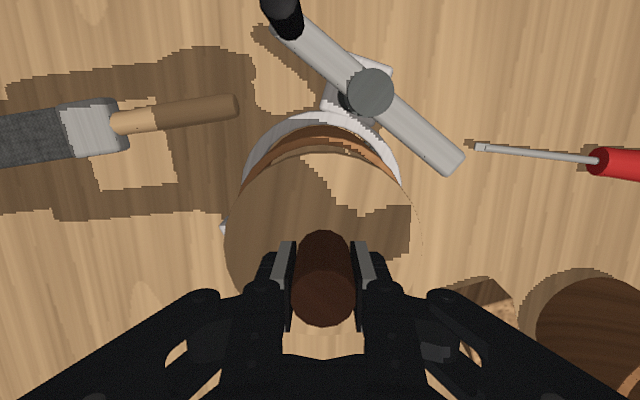

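View pics/z6.png

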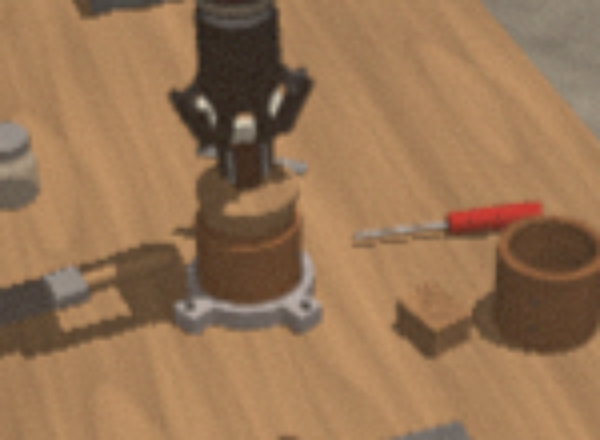

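The plug sits above the shell, concentric in both views (cap of pivot at (370,92)). Descending gently.

>>> servo_tool --deltas '[[[10, 0, 0, -6, 0], [10, 0, 0, -9, 0], [10, 0, 0, -12, 0], [10, 0, 0, -14, 0], [10, 0, 0, -14, 0]]]'

```text
time: 6.4
tool_pos: [0.5199, 0.1501, 0.1411]
tool_rot: [-0.0, 0.707, 0.707, -0.0]
contact_force: [1.2, 0.3, -1.9]
gripper_width: 0.289
```

>>> servo_tool --deltas '[[[10, 0, 0, -3, 0], [10, 0, 0, -5, 0], [10, 0, 0, -7, 0], [10, 0, 0, -9, 0], [10, 0, 0, -9, 0]]]'

```text
time: 7.02
tool_pos: [0.5199, 0.15, 0.1321]
tool_rot: [-0.0, 0.707, 0.707, -0.0]
contact_force: [0.5, 0.2, -2.0]
gripper_width: 0.286
```

>>> servo_tool --deltas '[[[10, 0, 0, -2, 0], [10, 0, 0, -4, 0], [10, 0, 0, -6, 0], [10, 0, 0, -7, 0], [10, 0, 0, -7, 0]]]'

```text
time: 7.65
tool_pos: [0.5202, 0.1501, 0.1268]
tool_rot: [-0.0, 0.707, 0.707, 0.0]
contact_force: [-4.0, 0.4, 5.9]
gripper_width: 0.285
```

>>> servo_tool --deltas '[[[10, 0, 0, -1, 0], [10, 0, 0, -1, 0], [10, 0, 0, -1, 0]]]'

```text
time: 8.02
tool_pos: [0.5203, 0.1502, 0.1268]
tool_rot: [0.0, 0.707, 0.707, -0.0]
contact_force: [-6.0, -0.6, 11.0]
gripper_width: 0.287
```

```bash
python3 - <<'E'
from h import *
s=state();print(s['tool_pos'],s['contact_force'],s['ft_torque'])
im,c=snap('side','s7');im,c=snap('wrist','w7')
cv2.imwrite('pics/z7.png',cv2.resize(cv2.imread('pics/s7.png')[150:210,280:350],None,fx=8,fy=8))
E
```

```text
[0.52029343 0.15015947 0.12677854] [-5.99307534 -0.6350564  10.9855443 ] [-0.08508707  1.1113853  -0.08758289]
```

View pics/z7.png

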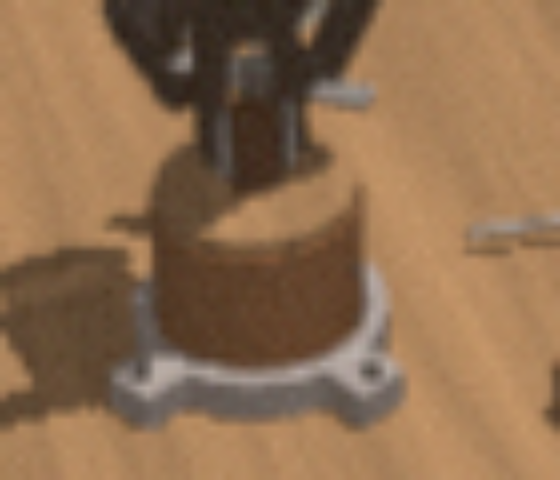

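View pics/w7.png

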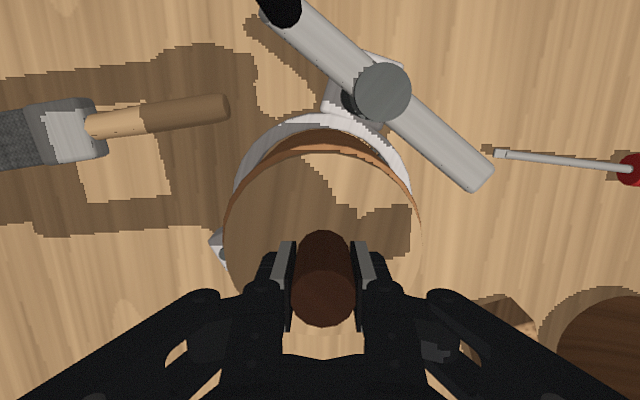

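>>> servo_tool --deltas '[[[10, -1, 0, 0, 0], [10, -2, 0, 0, 0], [10, -2, 0, 0, 0]]]'

```text
time: 8.5
tool_pos: [0.5199, 0.1501, 0.1268]
tool_rot: [0.002, 0.707, 0.707, 0.002]
contact_force: [1.1, 1.4, 4.8]
gripper_width: 0.288
```

>>> servo_tool --deltas '[[[30, -1, 0, 2, 0], [50, -1, 0, 2, 0], [60, -1, 0, 2, 0], [60, -1, 0, 2, 0]]]'

```text
time: 9.0
tool_pos: [0.5167, 0.1499, 0.126]
tool_rot: [-0.0, 0.707, 0.707, -0.0]
contact_force: [0.6, 0.4, 0.2]
gripper_width: 0.699
```

>>> servo_tool --deltas '[[[60, 0, 0, 40, 0], [60, 0, 0, 80, 0], [60, 0, -50, 120, 0], [60, 0, -90, 140, 0], [60, 0, -90, 140, 0]]]'

```text
time: 9.62
tool_pos: [0.5181, 0.0581, 0.2689]
tool_rot: [0.002, 0.708, 0.706, 0.001]
contact_force: [0.1, -0.3, -0.0]
gripper_width: 0.7
```

>>> servo_tool --deltas '[[[60, 0, 0, 0, 0], [60, 0, 0, 0, 0]]]'

```text
time: 9.88
tool_pos: [0.5163, 0.0609, 0.2648]
tool_rot: [-0.001, 0.707, 0.708, -0.001]
contact_force: [-0.5, 0.7, -1.2]
gripper_width: 0.701
```

```bash
python3 - <<'E'
from h import *
im,c=snap('wrist','w8');np.save('c8.npy',c['world_from_camera']);print(state()['tool_pos'])
im,c=snap('side','s8')
cv2.imwrite('pics/z8s.png',cv2.resize(cv2.imread('pics/s8.png')[140:210,270:350],None,fx=8,fy=8))
E
```

```text
[0.51640676 0.06089529 0.2648608 ]
```

View pics/w8.png

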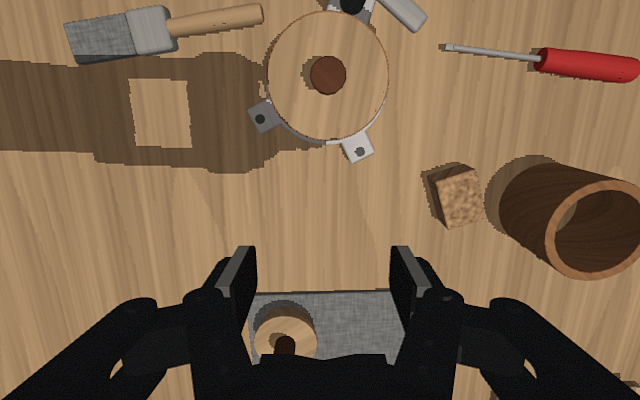

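View pics/z8s.png

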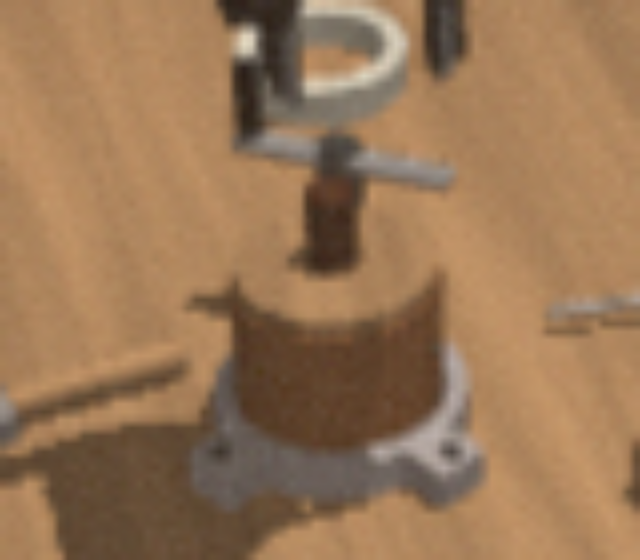

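```bash
python3 - <<'E'
from fit import *
cv2.imwrite('pics/z8.png',cv2.resize(cv2.imread('pics/w8.png')[0:180,230:430],None,fx=4,fy=4,interpolation=cv2.INTER_CUBIC))
c=calibration('wrist');c['world_from_camera']=np.load('c8.npy')
print(ray(c,328,75,.14),ray(c,327.5,76,.098))
E
```

```text
[0.51997229 0.14968453 0.14      ] [0.52008666 0.15184784 0.098     ]
```

View pics/z8.png

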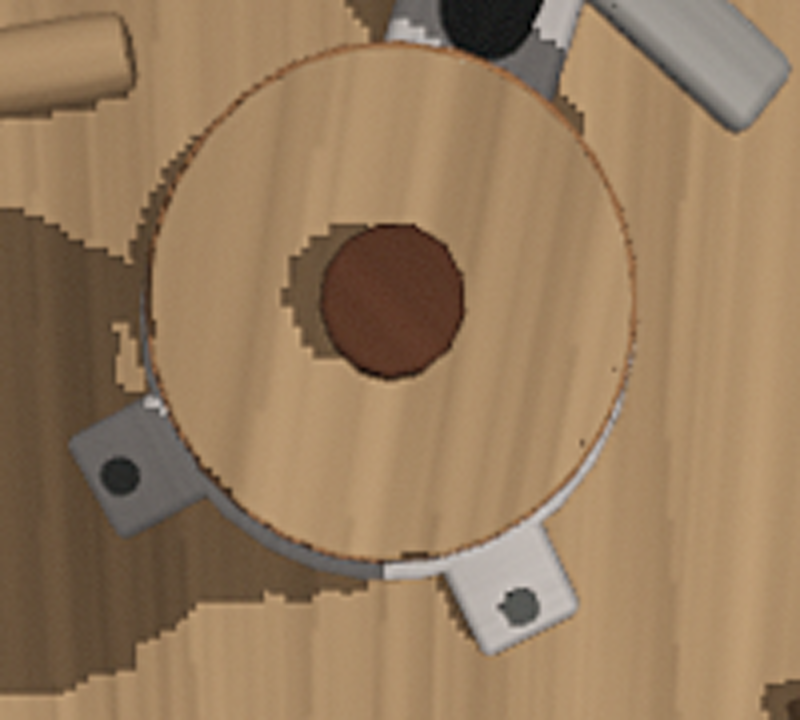

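>>> servo_tool --deltas '[[[0, 3, 50, 0, 0], [0, 3, 90, 0, 0], [0, 3, 90, -40, 0], [0, 3, 90, -81, 0], [0, 3, 90, -81, 0]]]'

```text
time: 10.6
tool_pos: [0.517, 0.1503, 0.1807]
tool_rot: [-0.003, 0.707, 0.708, -0.004]
contact_force: [-0.2, 0.3, -0.4]
gripper_width: -0.001
```

>>> servo_tool --deltas '[[[0, 0, 0, -8, 0], [0, 0, 0, -14, 0], [0, 0, 0, -20, 0], [0, 0, 0, -20, 0], [0, 0, 0, -20, 0]]]'

```text
time: 11.22
tool_pos: [0.5202, 0.15, 0.1657]
tool_rot: [0.0, 0.707, 0.707, 0.0]
contact_force: [0.9, 0.0, -0.4]
gripper_width: 0.001
```

```bash
python3 - <<'E'
from h import *
s=state();print(s['tool_pos'],s['contact_force'],s['gripper_width'])
im,c=snap('wrist','w9')
E
```

```text
[0.52017969 0.14998213 0.16565481] [ 0.89399306  0.00392156 -0.39944806] 0.001206571555680817
```

View pics/w9.png

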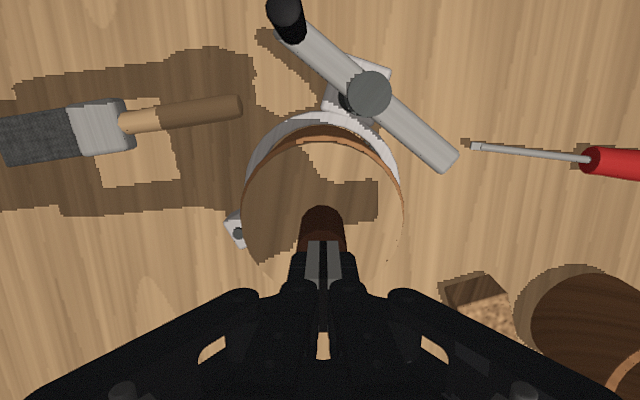

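>>> servo_tool --deltas '[[[0, 0, 0, -2, 0], [0, 0, 0, -4, 0], [0, 0, 0, -6, 0], [0, 0, 0, -7, 0], [0, 0, 0, -7, 0]]]'

```text
time: 11.9
tool_pos: [0.5201, 0.15, 0.159]
tool_rot: [0.0, 0.707, 0.707, 0.0]
contact_force: [-2.6, -0.0, 5.6]
gripper_width: -0.002
```

>>> servo_tool --deltas '[[[0, 0, 0, -1, 0], [0, 0, 0, -2, 0], [0, 0, 0, -2, 0]]]'

```text
time: 12.28
tool_pos: [0.5206, 0.1501, 0.1591]
tool_rot: [0.0, 0.707, 0.707, 0.0]
contact_force: [-6.8, -1.7, 12.9]
gripper_width: 0.002
```

Rigid contact with fingertips at z = 0.159 − 0.019 = 0.140 = the seated stem top: the plug is home. Now a look at the catch.

>>> servo_tool --deltas '[[[0, 0, 0, 50, 0], [30, 0, 0, 100, 0], [30, 15, 30, 124, 0], [30, 15, 30, 124, 0], [30, 15, 30, 124, 0]]]'

```text
time: 12.9
tool_pos: [0.5343, 0.1797, 0.2787]
tool_rot: [-0.001, 0.707, 0.707, -0.001]
contact_force: [-0.6, 0.3, 1.0]
gripper_width: 0.353
```

>>> servo_tool --deltas '[[[30, 0, 0, 0, 0], [30, 0, 0, 0, 0]]]'

```text
time: 13.15
tool_pos: [0.5344, 0.1795, 0.279]
tool_rot: [-0.001, 0.707, 0.707, -0.001]
contact_force: [-0.4, -0.4, -0.1]
gripper_width: 0.351
```

```bash
python3 - <<'E'
from h import *
print(state()['tool_pos'])
im,c=snap('wrist','w10');np.save('c10.npy',c['world_from_camera'])
cv2.imwrite('pics/z10.png',cv2.resize(cv2.imread('pics/w10.png')[30:230,200:450],None,fx=3,fy=3,interpolation=cv2.INTER_CUBIC))
E
```

```text
[0.53439449 0.17947217 0.27896788]
```

View pics/z10.png

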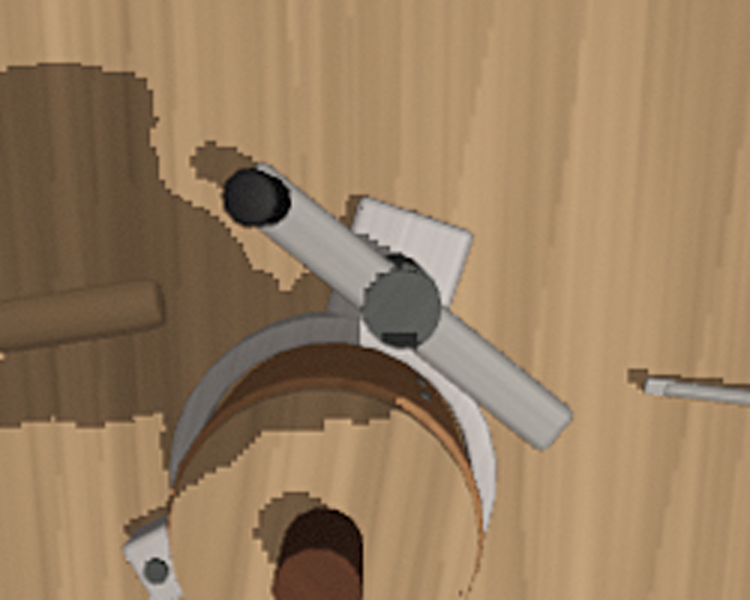

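```bash
python3 - <<'E'
from fit import *
c=calibration('wrist');c['world_from_camera']=np.load('c10.npy')
o=(200,30)
h=circ(c,[(223,196),(281,200),(251,168),(253,226)],.152,o);print('handle top',h)
p=circ(c,[(362,306),(440,306),(401,266),(401,348)],.118,o);print('cap .118',p)
e=np.array([ray(c,o[0]+x/3,o[1]+y/3,.11)*1e3 for x,y in [(572,416),(545,450)]]).mean(0);print('inner end',e)
d=h[:2]-e[:2];L=np.hypot(*d);print('end-handle',L, np.degrees(np.arctan2(d[1],d[0])))
u=d/L;pv=h[:2]-48*u;print('pivot from handle',pv, np.hypot(*(pv-[520,150])))
b=pv-np.array([520,150]);th=np.arctan2(b[1],b[0]);a0=np.arctan2(d[1],d[0]);print('cradle y deg',np.degrees(th),'catch',a0-th)
for f in np.linspace(0,1,8):
    a=a0+(th-a0)*f;print(np.round(f,2),np.round(pv+48*np.array([np.cos(a),np.sin(a)])-h[:2],1),'turn',round((np.degrees(a)-90)/6,2))
s=state();print(s['tool_pos'])
E
```

```text
handle top [506.7 254.6  13.5]
cap .118 [543.3 225.7  22.1]
inner end [590.75050138 188.04801734 110.        ]
end-handle 107.20845665674743 141.6274853661135
pivot from handle [544.33158423 224.80295537] 78.66071524574402
cradle y deg 71.98155182197277 catch 1.2155508509704191
0.0 [0. 0.] turn 8.6
0.14 [5.7 6.1] turn 6.95
0.29 [12.4 11. ] turn 5.29
0.43 [19.8 14.8] turn 3.63
0.57 [27.8 17.2] turn 1.97
0.71 [36.1 18.2] turn 0.31
0.86 [44.4 17.7] turn -1.34
1.0 [52.5 15.8] turn -3.0
[0.53453102 0.17955287 0.27929243]
```

>>> servo_tool --deltas '[[[45, -6, 15, -10, 1.7], [45, -12, 30, -30, 3.4], [45, -20, 50, -50, 5.1], [45, -28, 75, -70, 6.8], [45, -28, 75, -80, 8.5]]]'

```text
time: 13.82
tool_pos: [0.5056, 0.2559, 0.1984]
tool_rot: [-0.001, 0.33, 0.944, -0.001]
contact_force: [0.5, 0.1, -0.1]
gripper_width: 0.527
```

>>> servo_tool --deltas '[[[45, 0, 0, 0, 0], [45, 0, 0, 0, 0]]]'

```text
time: 14.08
tool_pos: [0.5073, 0.2548, 0.2008]
tool_rot: [0.0, 0.335, 0.942, 0.0]
contact_force: [-0.1, 0.4, 0.1]
gripper_width: 0.528
```

```bash
python3 - <<'E'
from h import *
s=state();print(s['tool_pos'],s['tool_rot'],s['joint_pos'])
im,c=snap('wrist','w11')
E
```

```text
[0.50730618 0.25481048 0.20082271] [2.86206345e-04 3.35186121e-01 9.42151865e-01 2.14947928e-04] [ 3.34404798e-01 -4.81647909e-02  1.79765570e+00 -2.33147409e-05
  1.39138625e+00 -5.52781787e-01]
```

View pics/w11.png

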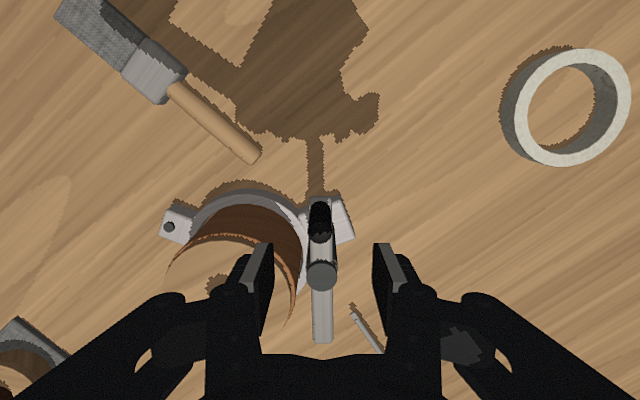

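>>> servo_tool --deltas '[[[45, 0, 0, -30, 0], [45, 0, 0, -55, 0], [45, 0, 0, -62, 0], [45, 0, 0, -62, 0], [25, 0, 0, -62, 0]]]'

```text
time: 14.75
tool_pos: [0.508, 0.2552, 0.14]
tool_rot: [0.001, 0.334, 0.943, 0.001]
contact_force: [0.4, 0.6, 0.3]
gripper_width: 0.327
```

>>> servo_tool --deltas '[[[5, 0, 0, 0, 0], [5, 0, 0, 0, 0], [5, 0, 0, 0, 0], [5, 0, 0, 0, 0]]]'

```text
time: 15.25
tool_pos: [0.5076, 0.2552, 0.1399]
tool_rot: [0.001, 0.334, 0.943, 0.0]
contact_force: [-1.9, -1.5, 5.0]
gripper_width: 0.143
```

>>> servo_tool --deltas '[[[5, 5.7, 6.1, 1, -1.6], [5, 12.4, 11, 1, -3.2], [5, 19.8, 14.8, 1, -4.9], [5, 27.8, 17.2, 1, -6.5], [5, 27.8, 17.2, 1, -6.5]]]'

```text
time: 15.88
tool_pos: [0.5357, 0.2709, 0.1399]
tool_rot: [0.001, 0.63, 0.777, -0.001]
contact_force: [-0.4, -5.4, 4.2]
gripper_width: 0.146
```

>>> servo_tool --deltas '[[[5, 8.3, 1, 0, -1.7], [5, 16.6, 0.5, 0, -3.3], [5, 24.5, -1.4, 0, -5], [5, 26, -2, 0, -5], [5, 26, -2, 0, -5]]]'

```text
time: 16.5
tool_pos: [0.5581, 0.2693, 0.1398]
tool_rot: [-0.001, 0.809, 0.588, -0.004]
contact_force: [-14.4, -5.7, 11.7]
gripper_width: 0.141
```

>>> servo_tool --deltas '[[[20, -1, 0, 0, 0], [45, -2, 0, 0, 0], [45, -2, 0, 0, 0], [45, -2, 0, 0, 0]]]'

```text
time: 17.0
tool_pos: [0.5589, 0.2702, 0.1392]
tool_rot: [0.0, 0.809, 0.588, 0.0]
contact_force: [0.4, 0.9, 0.1]
gripper_width: 0.529
```

>>> servo_tool --deltas '[[[45, 0, 0, 40, 0], [45, 0, 0, 90, 0], [45, -20, -60, 140, 0], [45, -30, -110, 150, 0], [45, -30, -110, 150, 0]]]'

```text
time: 17.62
tool_pos: [0.5294, 0.1579, 0.2922]
tool_rot: [0.001, 0.81, 0.586, 0.002]
contact_force: [0.6, 0.8, -0.1]
gripper_width: 0.522
```

>>> servo_tool --deltas '[[[45, 0, 0, 0, 0], [45, 0, 0, 0, 0]]]'

```text
time: 17.88
tool_pos: [0.5285, 0.161, 0.288]
tool_rot: [-0.001, 0.809, 0.588, -0.001]
contact_force: [-0.2, -0.2, 0.2]
gripper_width: 0.523
```

```bash
python3 - <<'E'
from h import *
s=state();print(s['tool_pos'],s['contact_force'])
im,c=snap('wrist','w12');np.save('c12.npy',c['world_from_camera']);snap('side','s12')
E
```

```text
[0.52852371 0.16102019 0.28803023] [-0.2106913  -0.23588995  0.22751008]
```

View pics/w12.png

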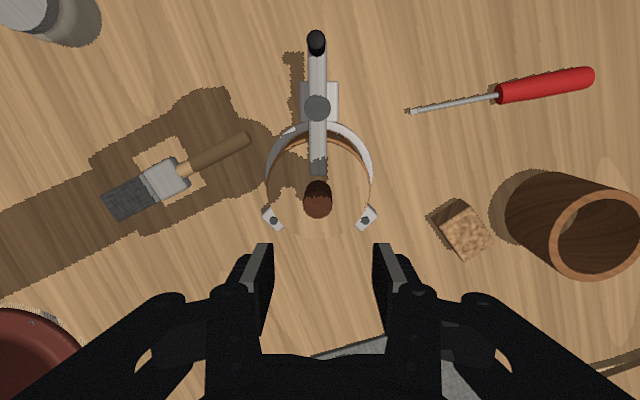

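View pics/s12.png

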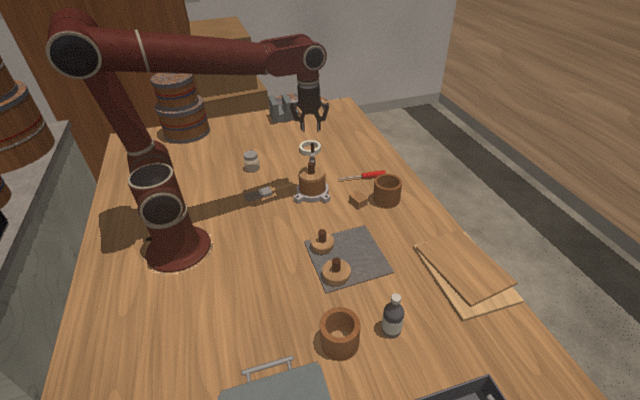

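The pictures show the bar along the cradle's axis (handle (316,40), pivot (317,107), inner end (318,170)) over the seated plug, and the two other plugs upright on the board at (322,240) and (337,270) in the side view.

```bash
python3 - <<'E'
from h import *
c=calibration('wrist');c['world_from_camera']=np.load('c12.npy')
h=ray(c,316,40,.152)[:2];p=ray(c,317,107,.118)[:2];e=ray(c,318,172,.11)[:2]
for a,b in((h,p),(h,e)):
  d=a-b;print(np.hypot(*d),np.degrees(np.arctan2(d[1],d[0]))-72)
s=ray(c,317,202,.14);print(h,s)
job_done()
E
```

```text
0.0463918434178126 -0.1372338660250989
0.10390949322389469 0.22487064403250656
[0.55868249 0.26989499] [0.52047686 0.15246334 0.14      ]
the job is handed in; nothing more can be done
```

The large plug is seated in the cradle shell and the catch is shut over it. I handed the job in at about 18 s; no verdict was reported.

- **Choosing the plug:** I measured the cradle shell's bore from the wrist camera at about 94 mm, so I tried only the 92 mm plug. It dropped in with almost no resistance. The medium and small plugs were never moved.
- **Seating:** When I pressed the stem top with the closed fingers at about 13 N, it stopped firmly at z = 0.140 m. That is exactly the height of a fully seated plug. Just after I set the plug down, the wrist view showed it within about 2 mm of the shell's centre.
- **Catch:** I gripped the handle and swung it round to its stop. The last picture puts it within about 0.5° of shut.
- **Other plugs and clutter:** The last side view shows the other two plugs standing upright on the board, and no bystander appears moved.
- **Checks that disagreed:** The arm stopped about 3 mm higher than expected while still holding the plug, and the flange looked about 4% too small in one picture. A slightly lower grip than planned would explain both. The later press on the stem showed the plug fully home.

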